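# Tighten the lock ring of a refill canister with a pin spanner

### The job

The recessed lock ring in the top of the round refill canister is loose. Take the wider of the two pin spanners from its stand, set its two pins fully down into the ring's two holes, and turn the ring clockwise (seen from above) until it stops, its holes in line with the two lugs on the canister's rim. Let go and leave the spanner standing upright in the ring.

Things in the scene. Friction and masses are not known exactly. Their poses are not given: they have to be found in the camera images.
- spanner_grip (a point): Wider pin spanner, upright: dark wood handle fin 50 (x) x 18 (y) x 70 mm high on a steel crossbar 82 x 28 x 10 mm, two 9 mm pins 18 mm long below it, 64 mm apart along x; 0.25 kg. Point: mid-handle on its axis, 30 mm below the top, 50 above the crossbar's underside, 68 above the pin tips. x pin to pin, z up; half a turn about z is the same. The narrower spanner (pins 40 mm apart) does not fit.
- wide_stand: Fixed wooden block, 112 (x) x 56 x 32 mm high, in which the wider spanner stands at the start, its pins 18 mm deep in two holes and its crossbar resting on the block's top. Origin: centre of its underside. Lift the spanner straight up 25 mm or more to clear it.
- ring_top (a point): Centre of the top face of the aluminium lock ring, 135 mm across, 12 mm thick, 32 mm bore round a white plug. Its two through holes, 20 mm wide, lie 32 mm either side along x (turns with the ring; z up). Free space below, 30 mm from the face down. The pins have 5.5 mm of play all round, so the spanner turns up to 20 degrees before driving the ring. Spanner fully in: its handle point is 50 mm above this.
- canister: Round dark steel canister, fixed, 170 mm across, rim 90 mm high, the ring 8 mm below the rim. Two small aluminium lugs (12 x 14 mm, 5 mm high) on the rim, 78 mm from the centre along +x and -x. Origin: centre of its underside, z up. The square canister with a smaller ring is another one, not for this job.
- lock_ring (a joint): Angle of the ring in the round canister, rad. 0 = tight, at its hard stop, holes in line with the lugs. Positive = loosened, anticlockwise from above; starts between 0.7 and 1.05; turning clockwise lowers it. It turns level, does not rise or sink, has a steady friction of about 0.1 N m and stays where it is left.

How it is judged (in metres and radians):
On the way:
1. the wide spanner's pins are fully down in the holes of the still loose ring (z of spanner_grip in the frame of ring_top below 0.057 m and horizontal distance between spanner_grip and ring_top below 0.015 m and angle between spanner_grip's own z axis and vertical below 0.17 rad and value of joint lock_ring above 0.45 rad), for 0.2 s.
At the end, for the whole second after the job is handed in: The ring is turned clockwise to within 0.2 rad (11 degrees) of its stop, and the wide spanner stands in it by itself: its handle point within 15 mm of the ring's axis and less than 57 mm above the ring's face (pins fully in), tilted less than 10 degrees (z of spanner_grip in the frame of ring_top below 0.057 m and horizontal distance between spanner_grip and ring_top below 0.015 m and angle between spanner_grip's own z axis and vertical below 0.17 rad and value of joint lock_ring below 0.2 rad); the robot touches nothing.
It also fails if it takes over 40 s, if anything falls off the work surface, if the arm or the gripper's body presses on something with over 40 N, if the wrist force passes 120 N, or if a joint passes its speed limit or range.

### The arm

A 6-joint arm with a two-finger parallel gripper is mounted at the origin on the work surface. World frame = base frame: x ahead of the robot, y to its left, z up, the work surface at z = 0. Lengths are in m, angles in degrees, forces in N, time in s.
With the tool pointing down it reaches from about 0.375 to 0.9 m from the base axis. Payload 3.1 kg.
Tool frame: the origin (TCP) lies at the very end of the fingers, on their centre line; the grasp point (between the pads) lies 19 mm behind it (bot.hold_point_z is the z of the grasp point in the tool frame, in m); z points along the fingers, y is the direction in which the jaws open and shut (so a half turn about z gives the same grasp; the last joint's range is limited). The gripper opens to 87 mm and grips with 3 to 60 N. Pads are 19 mm wide; open, the fingers measure 117 mm over their backs; the gripper's body (75 mm by 190 mm) begins 51 mm behind the grasp point.
Start: joints at [65.059, 30.224, 82.088, -0, 67.689, -10.227], TCP at [0.159, 0.604, 0.193] pointing down, gripper open.
Joint ranges: [-176.69, 176.69], [-43.24, 126.21], [12.49, 139.97], [-82, 262], [0, 151.66], [-163.58, 163.58]. Speed limits (degrees/s): [159.86, 159.86, 180, 180, 180, 180].

### API

Orientations are given as a 3x3 rotation matrix whose columns are the frame's x, y, z axes.
In Python, from rig import bot gives the robot as it stands.
- The arm moves only by the tool servo_tool, never from a script. Its argument "increments" is a list of rows, each a list of 3 entries, a list of its own where there are three numbers: the closure, from 0 (fully open) to 1 (shut), then the shift along the tool's x, y, z in mm, then the turn about the tool's z in degrees. In form: [[claw, [x, y, z], turn], ...]. A call has 1 to 5 rows; each row shifts and turns the commanded pose from where the row before left it, along the tool's axes as they then stand; what a row does not reach is not made up. A row lasts 1/8 s, in which the tool goes at most 62.5 mm and 10.7 degrees, less where a joint would pass 70% of its speed; a pose out of reach is approached as far as the arm can. A call with a gripper value outside its range is refused whole. The fingers move at their own pace and stop on an object; the grip force is fixed at half the most. Time passes only in rows, so rows that do not move let the fingers close. It gives the time, the measured TCP pose, the force and the opening at its end, in the units of the state.
- bot.read_state(): the state, without advancing time (a new reading comes with each control period).
- bot.capture(name): name is "scene" or "top" or "wrist"; returns (picture, depth): 420x560x3 uint8, blue, green, red; 420x560 float32, m along the optical axis (not along the pixel's ray), 0 where there is no reading.
- bot.camera_info(name): a dict with "K" (3x3 intrinsics, pixels), "R" (3x3) and "t" (3): a world point X has camera coordinates R X + t; the wrist camera has in their place "mount" (4x4, takes a point from camera to tool coordinates, whose origin is the TCP and whose axes are the flange's). Camera axes: x right, y down, z forward; pixel columns grow to the right and rows downward; lengths in m; the calibration is good to about 2 mm. A picture is of the moment at which its call begins: read the wrist's pose just before it. camera_info takes no time and is no camera call.
- bot.hand_in(): hands the job in, once; it reports no verdict.
Trained networks look in the newest picture that a camera, given by its name, has taken for a name from the list of things; names that differ only in an ending like _2 or _b are one class to them, and where a whole thing is asked for, a point or a joint stands for the part that bears it (a point fixed in the world has none). Each returns a list of dicts, best first, with "p" (0 to 1); they miss things now and then, are a little off and sometimes report something else, mostly with a low value. They report only what shows in the picture. A call takes as long as a camera call.
- bot.find_in(camera, thing): "bbox" ([left, top, right, bottom] in pixels, round what is visible of it).
- bot.trace(camera, thing): "region" (420x560 bool, what is visible of it) and "bbox" ([left, top, right, bottom] in pixels, round what is visible of it).
The state is a dict: "time_s": time; "joint_positions": joint angles; "qvel": joint speeds; "tau": joint torques, N m; "position": TCP position; "tcp_rot": TCP orientation; "force": force on the tool from outside, world axes, zero at the start; "moment": the same for the moment, N m; "opening": opening from 0.0 (shut) to 1.0 (fully open).
Only numpy, scipy, OpenCV 4.12 (cv2) and the standard library are available. Lean on these libraries where they do the work, as an engineer would, in place of code of your own. Each camera call takes 0.05 s, during which the arm holds its last target.

## Working session

There is one attempt and no reset: what is moved stays moved. The work goes in short steps, Python scripts to look and compute and a tool call to move; the robot and the scene stay as the last step left them, time stands still between calls to the robot, and variables do not carry over. Pictures are saved under pics/ and viewed, and the job is handed in when it is done.

Besides the shell and the picture viewer there is one more tool, called as name(argument=value, ...) on one line, values as JSON. servo_tool: Moves the arm, as the interface text tells. Its arguments: {"type":"object","properties":{"increments":{"type":"array","items":{"type":"array"}}},"required":["increments"]}

```bash
mkdir -p pics; ls; python3 - <<'E'
from rig import bot
import cv2
s=bot.read_state();print(s)
for c in("scene","top"):
    im,d=bot.capture(c);cv2.imwrite(f"pics/{c}0.png",im)
    print(c,bot.camera_info(c))
    for t in("spanner_grip","wide_stand","ring_top","canister"):
        r=bot.trace(c,t);print(c,t,[(round(x["p"],2),x["bbox"],int(x["region"].sum())) for x in r])
E
```

```text
pics
{'time_s': 0.0, 'joint_positions': array([ 6.50605200e+01,  3.02788681e+01,  8.21572838e+01, -6.10177177e-04,
        6.76877047e+01, -1.02296918e+01]), 'qvel': array([ 0.01854307,  0.00088618,  0.00108005,  0.00303502, -0.0491243 ,
        0.04496453]), 'tau': array([ 7.93291038e-04, -4.40044284e+01, -1.76590240e+01,  6.32014289e-02,
        5.82166028e-02, -1.61484295e-04]), 'position': array([0.15836038, 0.6037806 , 0.19206776]), 'tcp_rot': array([[-9.67225248e-01,  2.53918303e-01, -9.02572136e-04],
       [ 2.53919631e-01,  9.67223326e-01, -1.96428745e-03],
       [ 3.74220289e-04, -2.12908920e-03, -9.99997663e-01]]), 'force': array([-0.15675191,  0.19624186,  0.34070967]), 'moment': array([-0.013349  ,  0.04381077,  0.00763601]), 'opening': 0.9968203776314838}
scene {'K': array([[444.5202024 ,   0.        , 271.6502542 ],
       [  0.        , 444.5202024 , 204.56529254],
       [  0.        ,   0.        ,   1.        ]]), 'R': array([[ 0.82995162,  0.55767889, -0.01321217],
       [ 0.44730398, -0.67946751, -0.58158667],
       [-0.33331585,  0.47677894, -0.81337715]]), '
[... 289 characters left out ...]
3.7, 278.6, 237.8, 365.1], 4825), (0.6, [232.7, 208.5, 269.9, 256.5], 904)]
scene canister [(0.89, [143.0, 269.3, 251.0, 387.2], 9461)]
top {'K': array([[450.93749092,   0.        , 279.35695647],
       [  0.        , 450.93749092, 209.69811229],
       [  0.        ,   0.        ,   1.        ]]), 'R': array([[-0.01094594, -0.99981915,  0.01555165],
       [-0.99689487,  0.00969843, -0.0781445 ],
       [ 0.07797954, -0.01635872, -0.99682074]]), 't': array([-0.00487636,  0.54928725,  0.85079816])}
top spanner_grip []
top wide_stand [(0.75, [289.5, 193.1, 326.8, 253.2], 1055)]
top ring_top [(0.95, [382.2, 169.4, 454.4, 245.4], 3967)]
top canister [(0.57, [362.4, 160.5, 468.7, 254.1], 7690)]
```

View pics/scene0.png

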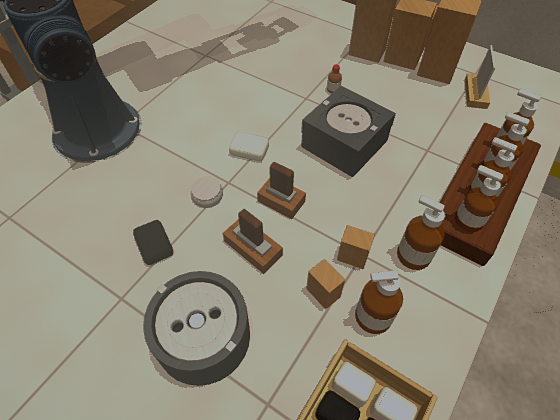

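View pics/top0.png

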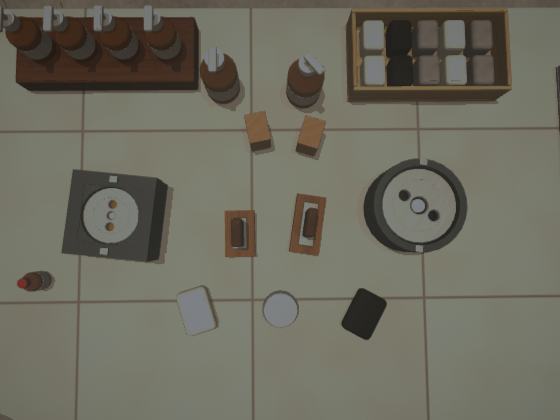

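The scene view shows the round canister at (196,325), and the wide spanner and its stand at (252,238). The narrow spanner is at (281,188). In the top view the wide stand is at (308,224). The ring is at (418,205), with holes at (404,195) and (433,215) and lugs at (423,161) and (419,248).

```bash
cat > h.py <<'E'
from rig import bot
import numpy as np, cv2
def world(cam,d,st=None):
    i=bot.camera_info(cam);K=i["K"];v,u=np.mgrid[:420,:560]
    P=np.stack([(u-K[0,2])/K[0,0]*d,(v-K[1,2])/K[1,1]*d,d],-1)
    if cam=="wrist":
        M=i["mount"];P=P@M[:3,:3].T+M[:3,3]
        return P@st["tcp_rot"].T+st["position"]
    return (P-i["t"])@i["R"]
def rect(xy):
    r=cv2.minAreaRect(xy.astype(np.float32)*1000)
    b=cv2.boxPoints(r);e=b[1]-b[0];f=b[2]-b[1]
    if np.linalg.norm(f)>np.linalg.norm(e): e,f=f,e
    return np.round(r[0],1),round(float(np.linalg.norm(e)),1),round(float(np.linalg.norm(f)),1),round(float(np.degrees(np.arctan2(e[1],e[0]))),1)
E
python3 - <<'E'
from h import *
for c,boxs,boxc in(("top",(280,185,335,262),(355,150,480,262)),("scene",(215,200,292,278),(135,260,260,395))):
    im,d=bot.capture(c);W=world(c,d);hsv=cv2.cvtColor(im,cv2.COLOR_BGR2HSV)
    def sub(b,z0,z1):
        m=np.zeros((420,560),bool);m[b[1]:b[3],b[0]:b[2]]=1
        return m&(W[...,2]>z0)&(W[...,2]<z1)&(d>0)
    for n,z0,z1 in(("stand",.025,.036),("bar",.038,.046),("handletop",.105,.118)):
        m=sub(boxs,z0,z1);print(c,n,m.sum(),rect(W[m][:,:2]) if m.sum()>5 else "",np.median(W[m][:,2]))
    m=sub(boxc,.085,.0935); p=W[m]
    A=np.c_[2*p[:,:2],np.ones(len(p))]
    (cc,rr)=cv2.minEnclosingCircle((p[:,:2]*1000).astype(np.float32));print(c,"rim",m.sum(),np.round(cc,1),rr,np.median(p[:,2]))
    m=sub(boxc,.076,.0845)
    k=m&(hsv[...,2]>60); cc,rr=cv2.minEnclosingCircle((W[k][:,:2]*1000).astype(np.float32));print(" ring",k.sum(),np.round(cc,1),rr)
    m=sub(boxc,.0935,.1);print(" lugs",m.sum()); 
    n,l,s,ce=cv2.connectedComponentsWithStats(m.astype(np.uint8))
    for i in range(1,n):
        if s[i,4]>8:print("  ",s[i,4],ce[i],np.round(W[l==i].mean(0)*1000,1))
    # holes: below ring face
    g=sub(boxc,-.01,.072);n,l,s,ce=cv2.connectedComponentsWithStats(g.astype(np.uint8))
    for i in range(1,n):
        if s[i,4]>8:print("  low",s[i,4],ce[i],np.round(W[l==i].mean(0)*1000,1))
    b=boxc;cv2.imwrite(f"pics/can_{c}.png",cv2.resize(im[b[1]:b[3],b[0]:b[2]],None,fx=4.5,fy=4.5,interpolation=3))
E
```

```text
top stand 1051 (array([521.3, -64.2]), 112.2, 56.3, -8.7) 0.032670620899252684
top bar 299 (array([517.3, -63.4]), 89.0, 27.9, -8.7) 0.042294711370918746
top handletop 292 (array([520.9, -63.9]), 49.8, 18.0, -8.8) 0.1120605309863613
top rim 2343 [ 550.6 -262. ] 85.1681137084961 0.09009579976374955
 ring 3501 [ 551.5 -262.9] 68.60200500488281
 lugs 136
   52 [423.26923077 161.07692308] [ 628.4 -268.5   95.6]
   48 [418.75       248.02083333] [ 473.1 -254.8   95.7]
  low 6886 [414.84591926 206.016991  ] [ 555.9 -280.2    3.9]
  low 57 [402.98245614 172.15789474] [ 614.6 -242.3   58. ]
  low 77 [403.19480519 195.09090909] [ 571.9 -242.6   53.7]
  low 51 [419.09803922 204.98039216] [ 552.8 -271.    56.7]
  low 76 [432.32894737 215.10526316] [ 533.8 -296.2   53.7]
  low 60 [421.35       240.81666667] [ 486.  -272.4   57.6]
scene stand 932 (array([528., -16.]), 154.3, 114.4, 81.6) 0.031333679919697904
scene bar 263 (array([529.7, -13.2]), 132.2, 82.5, 80.9) 0.04119142856352912
scene handletop 235 (array([522.1, -65. ]), 49.4, 18.1, -7.9) 0.11074860658381358
scene rim 2518 [ 551.6 -261.8] 85.41289520263672 0.08931440140738968
 ring 4634 [ 545.4 -269.4] 76.54194641113281
 lugs 99
   38 [161.84210526 288.39473684] [ 474.8 -255.4   95. ]
   60 [230.01666667 345.65      ] [ 629.2 -268.9   94.9]
  low 8445 [198.88561279 332.00876258] [ 539.2 -256.9    4.8]
  low 61 [233.06557377 304.8852459 ] [ 581.1 -201.8   58.9]
  low 83 [214.61445783 313.43373494] [ 562.7 -230.7   54.6]
  low 25 [189.   320.56] [ 535.3 -265.7   58. ]
  low 23 [202.91304348 316.43478261] [ 549.9 -246.6   56.6]
  low 84 [177.25       326.64285714] [ 524.1 -284.3   54.2]
  low 60 [159.93333333 343.03333333] [ 519.9 -321.9   57.5]
```

```bash
python3 - <<'E'
from h import *
def ray(c,u,v,z):
    i=bot.camera_info(c);d=np.linalg.solve(i["K"],[u,v,1])
    o=-i["R"].T@i["t"];w=i["R"].T@d
    return (o+w*(z-o[2])/w[2])[:2]*1000
for c,a,b in(("top",(403.2,195.1),(432.3,215.1)),("scene",(214.6,313.4),(177.25,326.6))):
    p,q=ray(c,*a,82),None
    p=ray(c,*a,.082);q=ray(c,*b,.082);e=p-q
    print(c,p,q,(p+q)/2,np.linalg.norm(e),np.degrees(np.arctan2(e[1],e[0])))
E
```

```text
top [ 568.82985472 -234.31475613] [ 531.99209553 -285.97209883] [ 550.41097513 -260.14342748] 63.446840400401 54.506664681329475
scene [ 572.06848666 -237.56187825] [ 535.17047842 -289.13173377] [ 553.61948254 -263.34680601] 63.41066953212745 54.416443913913305
```

servo_tool(increments=[[0,[-35,-37,0],0],[0,[-35,-37,0],0],[0,[-35,-37,0],0],[0,[-35,-37,0],0],[0,[-35,-37,0],0]])

```text
time_s: 1.23
position: [0.2818, 0.3799, 0.1933]
tcp_rot: [[-0.967, 0.254, 0.001], [0.254, 0.967, 0.001], [-0.001, 0.001, -1.0]]
force: [0.2, -0.3, 0.8]
opening: 0.999
```

servo_tool(increments=[[0,[-35,-37,0],0],[0,[-35,-37,0],0],[0,[-35,-37,0],0],[0,[-35,-37,0],0],[0,[-35,-37,0],0]])

```text
time_s: 1.85
position: [0.4042, 0.1563, 0.1934]
tcp_rot: [[-0.967, 0.254, 0.001], [0.254, 0.967, 0.0], [-0.001, 0.001, -1.0]]
force: [0.7, 0.9, 0.4]
opening: 1.002
```

servo_tool(increments=[[0,[-35,-37,0],0],[0,[-35,-37,0],0],[0,[-35,-37,0],0],[0,[-35,-37,0],0],[0,[-31,-36,0],0]])

```text
time_s: 2.48
position: [0.523, -0.0655, 0.1933]
tcp_rot: [[-0.967, 0.255, 0.001], [0.255, 0.967, -0.0], [-0.001, 0.0, -1.0]]
force: [-0.1, 0.9, -0.1]
opening: 0.996
```

servo_tool(increments=[[0,[0,0,0],10],[0,[0,0,0],10],[0,[0,0,0],10],[0,[0,0,0],10],[0,[0,0,0],10]])

```text
time_s: 3.1
position: [0.522, -0.0637, 0.1932]
tcp_rot: [[-0.422, 0.907, 0.0], [0.907, 0.422, -0.0], [-0.0, 0.0, -1.0]]
force: [0.3, 0.3, 0.0]
opening: 0.995
```

servo_tool(increments=[[0,[0,0,0],10],[0,[0,0,0],10],[0,[0,0,0],10],[0,[0,0,0],10],[0,[0,0,0],10]])

```text
time_s: 3.72
position: [0.522, -0.0637, 0.1932]
tcp_rot: [[0.423, 0.906, 0.0], [0.906, -0.423, -0.0], [0.0, 0.0, -1.0]]
force: [0.4, 0.3, -0.2]
opening: 1.002
```

servo_tool(increments=[[0,[0,0,0],10],[0,[0,0,0],10],[0,[0,0,0],10],[0,[0,0,0],10],[0,[0,0,0],10]])

```text
time_s: 4.35
position: [0.522, -0.0637, 0.1932]
tcp_rot: [[0.966, 0.258, 0.0], [0.258, -0.966, -0.0], [0.0, 0.0, -1.0]]
force: [-1.3, 0.2, 0.1]
opening: 1.001
```

servo_tool(increments=[[0,[0,0,0],10],[0,[0,0,0],10],[0,[0,0,0],4],[0,[0,0,0],0]])

```text
time_s: 4.85
position: [0.522, -0.0637, 0.1932]
tcp_rot: [[0.989, -0.151, 0.0], [-0.151, -0.989, -0.0], [0.0, 0.0, -1.0]]
force: [0.6, 0.5, 1.4]
opening: 1.003
```

```bash
python3 - <<'E'
from h import *
s=bot.read_state();im,d=bot.capture("wrist");W=world("wrist",d,s);cv2.imwrite("pics/w1.png",im)
R=s["tcp_rot"];print(s["position"],np.degrees(np.arctan2(R[1,0],R[0,0])),s["joint_positions"])
m=(W[...,2]>.104)&(W[...,2]<.12)&(d>0)&(abs(W[...,0]-.52)<.05)&(abs(W[...,1]+.064)<.04)
print(m.sum(),rect(W[m][:,:2]),np.median(W[m][:,2]))
E
```

```text
[ 0.52197875 -0.06370492  0.1931939 ] -8.664669853356486 [-1.91443728e+01  2.25897351e+01  9.62585191e+01  1.95081481e-04
  6.11352485e+01  7.95202033e+01]
1309 (array([522.8, -64.8]), 49.5, 17.7, -9.0) 0.11177043448776493
```

View pics/w1.png

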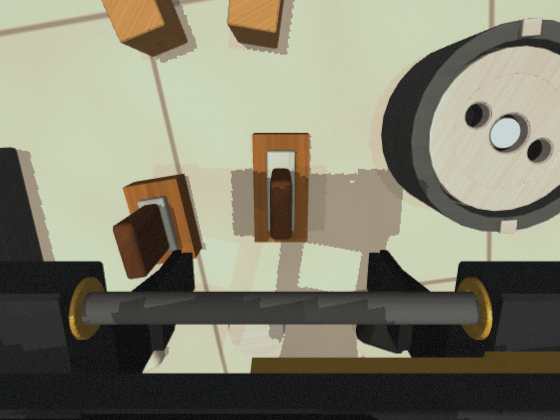

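The wrist view shows the wide spanner's handle at (281,203), centred between the fingers. The narrow one stands clear on the left. Descending to grasp now.

servo_tool(increments=[[0,[0.5,1,35],0],[0,[0,0,40],0],[0,[0,0,35],0],[0,[0,0,20],0],[0,[0,0,0],0]])

```text
time_s: 5.52
position: [0.5211, -0.0644, 0.0617]
tcp_rot: [[0.989, -0.151, -0.003], [-0.151, -0.989, 0.001], [-0.004, -0.001, -1.0]]
force: [-0.1, 0.2, 0.5]
opening: 0.997
```

servo_tool(increments=[[1,[0,0,0],0],[1,[0,0,0],0],[1,[0,0,0],0],[1,[0,0,0],0],[1,[0,0,0],0]])

```text
time_s: 6.15
position: [0.5223, -0.0647, 0.0633]
tcp_rot: [[0.988, -0.151, 0.0], [-0.151, -0.988, -0.0], [0.0, 0.0, -1.0]]
force: [-0.4, -0.1, -0.2]
opening: 0.517
```

servo_tool(increments=[[1,[0,0,0],0],[1,[0,0,0],0],[1,[0,0,0],0],[1,[0,0,0],0],[1,[0,0,0],0]])

```text
time_s: 6.78
position: [0.5222, -0.0646, 0.063]
tcp_rot: [[0.988, -0.152, -0.0], [-0.152, -0.988, 0.0], [-0.0, -0.0, -1.0]]
force: [0.4, -0.1, 0.2]
opening: 0.203
```

servo_tool(increments=[[1,[0,0,0],0],[1,[0,0,-15],0],[1,[0,0,-25],0],[1,[0,0,-35],0],[1,[0,0,-35],0]])

```text
time_s: 7.4
position: [0.5218, -0.0647, 0.1746]
tcp_rot: [[0.988, -0.151, -0.0], [-0.151, -0.988, -0.0], [-0.0, 0.0, -1.0]]
force: [-0.1, -1.1, -2.3]
opening: 0.203
```

servo_tool(increments=[[1,[12,38,0],0],[1,[12,38,0],0],[1,[12,38,0],0],[1,[12,38,0],0],[1,[12,38,0],0]])

```text
time_s: 8.02
position: [0.5525, -0.2627, 0.1737]
tcp_rot: [[0.988, -0.151, -0.0], [-0.151, -0.988, 0.0], [-0.0, -0.0, -1.0]]
force: [0.6, -0.6, -3.0]
opening: 0.207
```

servo_tool(increments=[[1,[0,0,0],-10],[1,[0,0,0],-10],[1,[0,0,0],-10],[1,[0,0,0],-10],[1,[0,0,0],-10]])

```text
time_s: 8.65
position: [0.5523, -0.2614, 0.1736]
tcp_rot: [[0.748, 0.664, -0.001], [0.664, -0.748, 0.0], [-0.0, -0.0, -1.0]]
force: [0.2, 0.7, -2.1]
opening: 0.206
```

servo_tool(increments=[[1,[0,0,0],-10],[1,[0,0,0],-3],[1,[0,0,0],0],[1,[0,0,0],0]])

```text
time_s: 9.15
position: [0.5526, -0.2615, 0.1734]
tcp_rot: [[0.584, 0.812, -0.0], [0.812, -0.584, -0.0], [-0.0, -0.0, -1.0]]
force: [0.0, -0.0, -2.8]
opening: 0.207
```

```bash
python3 - <<'E'
from h import *
s=bot.read_state();R=s["tcp_rot"];print(s["position"],np.degrees(np.arctan2(R[1,0],R[0,0])),s["joint_positions"])
for c in("wrist","scene","top"):
    im,d=bot.capture(c);cv2.imwrite(f"pics/{c}2.png",im)
    W=world(c,d,s)
    if c=="wrist":
        np.save("w2.npy",W)
    m=(d>0)&(W[...,2]>.127)&(W[...,2]<.163)&(np.hypot(W[...,0]-.552,W[...,1]+.262)<.05)
    print(c,m.sum())
im=cv2.imread("pics/scene2.png")[190:400,100:300];cv2.imwrite("pics/scene2z.png",cv2.resize(im,None,fx=2.8,fy=2.8,interpolation=3))
im=cv2.imread("pics/top2.png")[130:280,340:500];cv2.imwrite("pics/top2z.png",cv2.resize(im,None,fx=3.7,fy=3.7,interpolation=3))
E
```

```text
[ 0.55258283 -0.26152157  0.17336741] 54.243831044168914 [-3.57849531e+01  3.04371435e+01  8.52927841e+01 -5.88543935e-03
  6.42730338e+01 -2.62291324e-02]
wrist 1848
scene 13
top 299
```

View pics/wrist2.png

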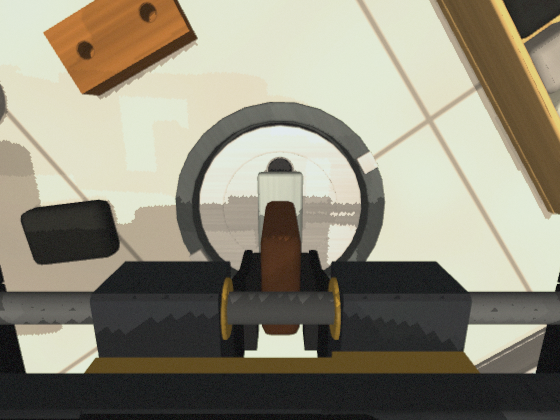

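View pics/scene2z.png

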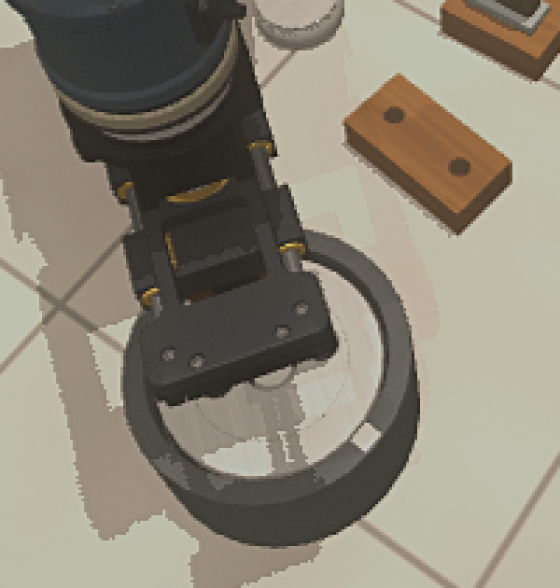

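The wrist view shows the spanner held square, with the crossbar end at (280,175) just below a hole at (281,163). Next I'll check the offset along the fin using depth.

```bash
python3 - <<'E'
from h import *
s=bot.read_state();W=np.load("w2.npy");T=(W-s["position"])@s["tcp_rot"]*1000
b=lambda z0,z1:(T[...,2]>z0)&(T[...,2]<z1)&(abs(T[...,1])<25)&(T[...,0]>-45)&(T[...,0]<60)
for n,z0,z1 in(("top",-53,-45),("fin",-40,10),("bar",17,26)):
    m=b(z0,z1)&(np.isfinite(T[...,0]));p=T[m]
    if len(p):print(n,len(p),np.percentile(p,[1,50,99],axis=0).round(1).tolist())
# ring hole visible
Z=W[...,2];m=(Z<.072)&(np.hypot(W[...,0]-.552,W[...,1]+.262)<.06)
n,l,st,ce=cv2.connectedComponentsWithStats(m.astype(np.uint8))
for i in range(1,n):
    if st[i,4]>20:print("low",st[i],ce[i])
# rim circle
m=(Z>.086)&(Z<.0935)&(np.hypot(W[...,0]-.552,W[...,1]+.262)<.095)
print("rim",m.sum());p=W[m][:,:2]*1000
from scipy.optimize import least_squares
r=np.hypot(*(p-[552,-262]).T);
o=p[r>78]
# outer boundary by angle bins
a=np.degrees(np.arctan2(p[:,1]+262,p[:,0]-552)).astype(int)//4
q=np.array([p[a==k][np.argmax(r[a==k])] for k in np.unique(a) if (a==k).sum()>5])
f=least_squares(lambda c:np.hypot(q[:,0]-c[0],q[:,1]-c[1])-85,[552,-262],loss="soft_l1");print(f.x,f.cost,len(q))
E
```

```text
top 2924 [[-23.4, -15.2, -52.4], [10.1, 0.7, -49.1], [24.3, 17.1, -45.3]]
fin 1181 [[9.2, -16.1, -39.8], [24.1, 0.7, -27.3], [24.7, 17.9, 8.6]]
bar 1749 [[-7.2, -13.1, 18.9], [29.0, 0.1, 20.6], [40.4, 14.4, 24.2]]
low [268 158  24  14 267] [279.82022472 165.53558052]
rim 7350
[ 552.41081985 -262.86411375] 82.87819631837746 67
```

servo_tool(increments=[[1,[-0.5,0,20],0],[1,[0,0,15],0],[1,[0,0,8],0],[1,[0,0,5],0],[1,[0,0,0],0]])

```text
time_s: 9.93
position: [0.5525, -0.262, 0.1248]
tcp_rot: [[0.584, 0.812, -0.0], [0.812, -0.584, 0.0], [-0.0, -0.0, -1.0]]
force: [-0.1, 0.4, -2.6]
opening: 0.203
```

servo_tool(increments=[[1,[0,0,4],0],[1,[0,0,4],0],[1,[0,0,3],0],[1,[0,0,0],0]])

```text
time_s: 10.42
position: [0.5523, -0.2619, 0.1137]
tcp_rot: [[0.584, 0.812, -0.001], [0.812, -0.584, 0.0], [0.0, -0.001, -1.0]]
force: [-0.4, 0.6, -2.9]
opening: 0.201
```

servo_tool(increments=[[1,[0,0,0],0],[1,[0,0,0],0],[1,[0,0,0],5],[1,[0,0,0],7],[1,[0,0,0],7]])

```text
time_s: 11.05
position: [0.5524, -0.262, 0.1142]
tcp_rot: [[0.818, 0.575, -0.0], [0.575, -0.818, -0.0], [-0.0, -0.0, -1.0]]
force: [-0.3, 0.6, -2.3]
opening: 0.206
```

servo_tool(increments=[[1,[0,0,0],7],[1,[0,0,0],7],[1,[0,0,0],7],[1,[0,0,0],7],[1,[0,0,0],7]])

```text
time_s: 11.68
position: [0.5523, -0.2623, 0.1142]
tcp_rot: [[1.0, 0.002, -0.0], [0.002, -1.0, -0.001], [-0.0, 0.001, -1.0]]
force: [0.5, 0.1, -2.4]
opening: 0.209
```

```bash
python3 - <<'E'
from h import *
s=bot.read_state();R=s["tcp_rot"];print(s["position"],np.degrees(np.arctan2(R[1,0],R[0,0])),s["moment"],s["force"])
im,d=bot.capture("wrist");cv2.imwrite("pics/w3.png",im)
E
```

```text
[ 0.55229373 -0.26226317  0.11417334] 0.09796432446760499 [-0.18763226  0.27649524  0.16543447] [ 0.46773726  0.06957117 -2.40485673]
```

View pics/w3.png

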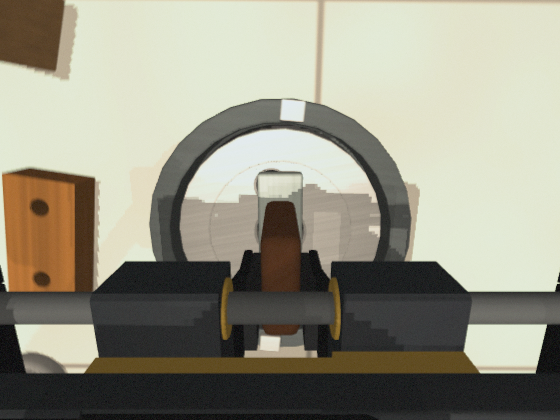

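The wrist view shows the hole edge at (258,182), left of the crossbar, so the ring is following with the expected lag. I'll keep turning and then slow down.

servo_tool(increments=[[1,[0,0,0],5],[1,[0,0,0],5],[1,[0,0,0],4],[1,[0,0,0],4],[1,[0,0,0],3]])

```text
time_s: 12.35
position: [0.5525, -0.2623, 0.1143]
tcp_rot: [[0.937, -0.35, -0.0], [-0.35, -0.937, -0.001], [0.0, 0.001, -1.0]]
force: [0.4, 0.4, -1.4]
opening: 0.211
```

```bash
python3 - <<'E'
from h import *
s=bot.read_state();R=s["tcp_rot"];print(s["position"],np.degrees(np.arctan2(R[1,0],R[0,0])),s["moment"],s["force"])
E
```

```text
[ 0.55251495 -0.26231617  0.11426355] -20.478598526874055 [-0.01620771  0.23855796  0.97603375] [ 0.37528652  0.41933519 -1.44736689]
```

servo_tool(increments=[[1,[0,0,0],2],[1,[0,0,0],2],[1,[0,0,0],0]])

```text
time_s: 12.72
position: [0.5526, -0.2623, 0.1143]
tcp_rot: [[0.909, -0.416, 0.0], [-0.416, -0.909, -0.001], [0.001, 0.001, -1.0]]
force: [0.1, -1.0, -0.9]
opening: 0.228
```

```bash
python3 - <<'E'
from h import *
s=bot.read_state();R=s["tcp_rot"];print(s["position"],np.degrees(np.arctan2(R[1,0],R[0,0])),s["moment"],s["force"])
im,d=bot.capture("wrist");cv2.imwrite("pics/w4.png",im)
E
```

```text
[ 0.55264791 -0.26225359  0.11430418] -24.609296221226966 [-0.06713751  0.16809591  1.21865941] [ 0.13551796 -0.9829472  -0.92973849]
```

View pics/w4.png

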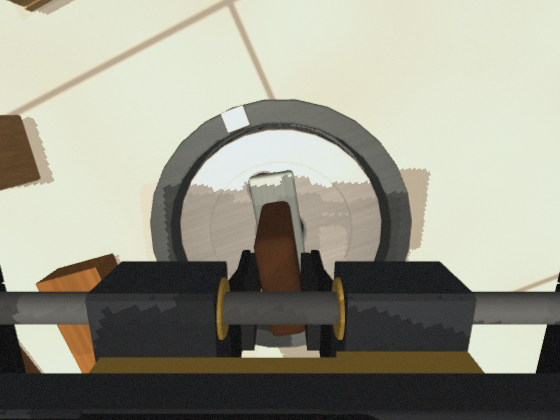

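The moment rose to 1.2 N m and the fin is twisting in the jaws, so the ring is at its stop. Now I'll ease back and release.

servo_tool(increments=[[1,[0,0,0],-3],[1,[0,0,0.5],-2],[1,[0,0,0.5],0],[1,[0,0,0],0],[0.7,[0,0,0],0]])

```text
time_s: 13.4
position: [0.5524, -0.2618, 0.1129]
tcp_rot: [[0.941, -0.339, 0.0], [-0.339, -0.941, 0.001], [-0.0, -0.001, -1.0]]
force: [-0.4, 0.3, 0.3]
opening: 0.255
```

servo_tool(increments=[[0.6,[0,0,0],0],[0.5,[0,0,0],0],[0.4,[0,0,0],0],[0.4,[0,0,0],0],[0.4,[0,0,0],0]])

```text
time_s: 14.02
position: [0.5525, -0.262, 0.113]
tcp_rot: [[0.941, -0.337, -0.0], [-0.337, -0.941, 0.0], [-0.0, -0.0, -1.0]]
force: [-0.5, -0.1, 1.3]
opening: 0.594
```

```bash
python3 - <<'E'
from h import *
s=bot.read_state();R=s["tcp_rot"];print(s["position"],np.degrees(np.arctan2(R[1,0],R[0,0])),s["moment"],s["force"],s["opening"])
im,d=bot.capture("wrist");cv2.imwrite("pics/w5.png",im)
E
```

```text
[ 0.55246827 -0.26198937  0.11303079] -19.71651498029016 [-0.06990346  0.14151191 -0.0352708 ] [-0.47387909 -0.10413463  1.30995455] 0.5944976880182781
```

View pics/w5.png

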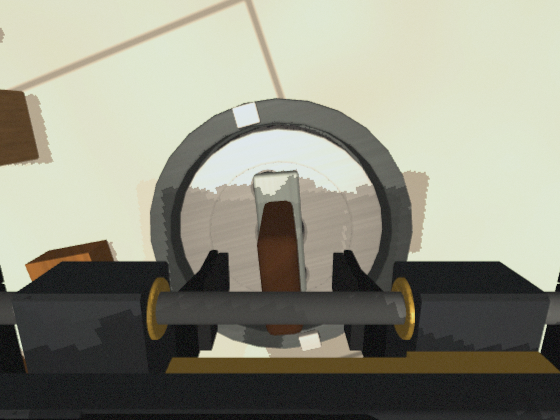

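The spanner stands alone with the fingers clear on both sides. Retreating straight up, then checking.

servo_tool(increments=[[0.2,[0,0,-15],0],[0.2,[0,0,-35],0],[0.2,[0,0,-45],0],[0.2,[0,0,-45],0],[0.2,[0,0,-20],0]])

```text
time_s: 14.7
position: [0.5539, -0.2629, 0.2778]
tcp_rot: [[0.941, -0.337, 0.006], [-0.337, -0.941, -0.004], [0.007, 0.002, -1.0]]
force: [0.3, 0.2, 0.4]
opening: 0.799
```

servo_tool(increments=[[0,[-40,-40,0],0],[0,[-40,-40,0],0],[0,[-40,-40,0],0],[0,[-20,-20,0],0],[0,[0,0,0],0]])

```text
time_s: 15.32
position: [0.467, -0.0813, 0.2743]
tcp_rot: [[0.942, -0.335, 0.001], [-0.335, -0.942, -0.0], [0.001, 0.0, -1.0]]
force: [0.6, 0.6, 0.1]
opening: 1.0
```

```bash
python3 - <<'E'
from h import *
s=bot.read_state();print(s["position"],s["time_s"])
for c,b in(("top",(355,150,480,262)),("scene",(130,240,265,395))):
    im,d=bot.capture(c);W=world(c,d)
    cv2.imwrite(f"pics/{c}6.png",cv2.resize(im[b[1]:b[3],b[0]:b[2]],None,fx=3.8,fy=3.8,interpolation=3))
    near=np.hypot(W[...,0]-.552,W[...,1]+.262)<.06
    for n,z0,z1 in(("bar",.088,.095),("top",.152,.172)):
        m=near&(d>0)&(W[...,2]>z0)&(W[...,2]<z1)
        if m.sum()>5:print(c,n,m.sum(),rect(W[m][:,:2]),np.median(W[m][:,2]))
    m=near&(d>0)&(W[...,2]>.03)&(W[...,2]<.072)
    n,l,st,ce=cv2.connectedComponentsWithStats(m.astype(np.uint8))
    for i in range(1,n):
        if st[i,4]>8:print(" low",st[i,4],ce[i],np.round(W[l==i].mean(0)*1000))
E
```

```text
[ 0.4669748  -0.08127498  0.27431777] 15.325
top bar 157 (array([ 569.5, -265.8]), 44.5, 26.6, -15.8) 0.09206630305698067
top top 314 (array([ 553.5, -262.5]), 44.9, 18.8, -14.7) 0.16209917324977322
scene bar 360 (array([ 552.3, -262.2]), 82.3, 28.2, -15.1) 0.09127613705931358
scene top 390 (array([ 552.3, -262.5]), 49.6, 18.3, -14.5) 0.16079482388828334
 low 9 [188.77777778 325.        ] [ 540. -272.   58.]
```

View pics/top6.png

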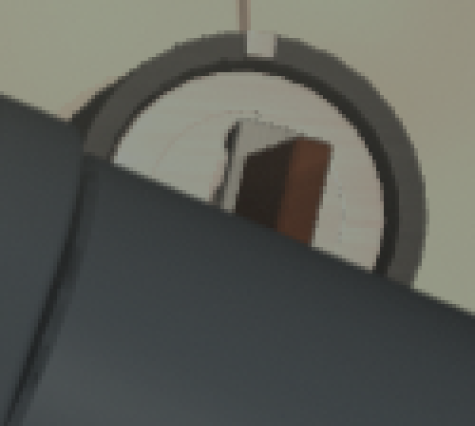

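View pics/scene6.png

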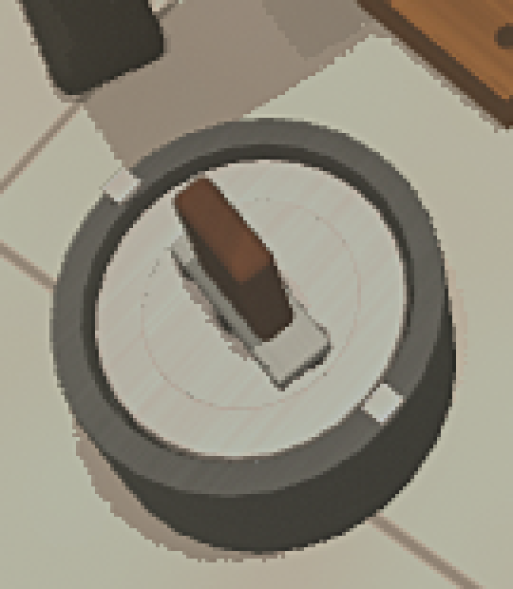

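In the scene view the spanner is upright in the ring and the lugs are at (122,185) and (382,402). Its bar top is at z 0.0915 m, so it's fully seated, and its axis is at (552.3,-262.4) mm. It stands at -15°, against -5° for the line through the lugs. The pins allow ±10° about the holes, so the ring must be within a degree or so of its stop, which matches the rise in moment.

```bash
python3 -c "
from rig import bot
print(bot.hand_in())"
```

```text
the job is handed in; nothing more can be done
None
```

I took the wider spanner from its stand, set its pins fully into the loose ring and turned the ring clockwise until it hit its stop. I then eased off, let go, moved the arm clear and handed the job in at about 15 s. No verdict came back.

What the last checks showed:
- **Insertion:** the handle point was about 51 mm above the ring face while the ring was still about 59° loose.
- **Stop reached:** the turning moment rose to 1.2 N m, against about 0.1 N m of ring friction, and the handle started to twist in the jaws.
- **Seating:** the spanner stands upright and fully seated, with its crossbar top at z about 0.092 m and handle top at about 0.161 m. It is within about 1 mm of the ring's axis.
- **Ring angle (inferred):** the spanner stands about 10° clockwise of the lugs. Since the pins have only about 10° of play each way, the ring should be within about a degree of its stop. I did not measure the holes directly, because the crossbar mostly hides them. In the last top view the arm covered part of the canister, so this rests mainly on the scene camera.

No checks failed or disagreed.

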